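Clear a jammed T-piece from a caster-ball feed chute

ROBOT

A 6-joint arm with a two-finger parallel gripper is mounted at the origin on the work surface. World frame = base frame: x ahead of the robot, y to its left, z up, the work surface at z = 0. Lengths are in m, angles in degrees, forces in N, time in s.
With the tool pointing down it reaches from about 0.3 to 0.85 m from the base axis. Payload 5.4 kg.
Tool frame: the origin (TCP) lies on the front face of the gripper's body, between the roots of the fingers; the fingertips stand 73 mm ahead of it and the grasp point (between the pads) lies 54 mm ahead of it; z points along the fingers, y is the direction in which the jaws open and shut (so a half turn about z gives the same grasp; the last joint's range is limited). The gripper opens to 85 mm and grips with 20 to 120 N. Pads are 22 mm wide; open, the fingers measure 114 mm over their backs; the gripper's body (76 mm by 85 mm) begins 54 mm behind the grasp point. The pads swing forward as they close: fully open they stand 13 mm farther back than shut.
Start: joints at [-83.142, 9.076, 91.501, -0, 79.423, -12.038], TCP at [0.186, -0.544, 0.304] pointing down, gripper open.
Joint ranges: [-166.64, 166.64], [-54.1, 131.32], [10.49, 154.53], [-73.88, 253.88], [9.74, 151.15], [-171.62, 171.62]. Speed limits (degrees/s): [147.25, 147.25, 180, 180, 180, 180].

INTERFACE

Orientations are given as a 3x3 rotation matrix whose columns are the frame's x, y, z axes.
In Python, from workcell import ctrl gives the robot as it stands.
- The arm moves only by the tool servo_tool, never from a script. Its argument "deltas" is a list of rows, each a list of 7 numbers: the shift along the tool's x, y, z in units of 30 mm (1.0 is 30 mm), then the turn, a rotation vector about the tool's x, y, z in units of 5 degrees (1.0 is 5 degrees), then the finger opening in mm, from 0 to 85.4. In form: [[x, y, z, rx, ry, rz, gripper], ...]. A call has 1 to 20 rows; each row is the pose to reach, as a shift and turn from the pose commanded when the call began, along the tool's axes at that moment; what a row does not reach only later rows make up. A row lasts 1/10 s, in which the tool goes at most 50 mm and 8.59 degrees, less where a joint would pass 70% of its speed; a pose out of reach is approached as far as the arm can. A call with a gripper value outside its range is refused whole. The fingers move at their own pace and stop on an object; "squeeze" is the grip in N (left out, the last holds). Time passes only in rows, so rows that repeat a pose let the fingers close. It gives the time, the measured TCP pose, the force and the opening at its end, in the units of the state.
- ctrl.read_state(): the state, without advancing time (a new reading comes with each control period).
- ctrl.camera(name): name is "scene" or "top" or "wrist"; returns a dict with "frame" (384x512x3 uint8, blue, green, red), "range_z" (384x512 float32, m along the optical axis (not along the pixel's ray), 0 where there is no reading), "fx", "fy", "cx", "cy" (pixels), "rvec" (rotation vector, rad) and "tvec" (3), from world to camera coordinates, as OpenCV has them. Camera axes: x right, y down, z forward; pixel columns grow to the right and rows downward; lengths in m; the calibration is good to about 2 mm. A picture is of the moment at which its call begins.
- ctrl.sign_off(): hands the job in, once; it reports no verdict.
Trained networks look in a picture, given as the dict that the camera call returned (one of the last four; its "shot" number tells which), for a name from the list of things; names that differ only in an ending like _2 or _b are one class to them, and where a whole thing is asked for, a point or a joint stands for the part that bears it (a point fixed in the world has none). Each returns a list of dicts, best first, with "confidence" (0 to 1); they miss things now and then, are a little off and sometimes report something else, mostly with a low value. They report only what shows in the picture. A call takes as long as a camera call.
- ctrl.boxes_of(picture, name): "xy" ([column, row] as shares, 0 to 1, of the picture: columns of its width, rows of its height, amid what is visible of it).
- ctrl.place_of(picture, name): "xy" ([column, row] as shares, 0 to 1, of the picture: columns of its width, rows of its height: a listed point, or the origin of a listed thing).
The state is a dict: "t": time; "joint_pos": joint angles; "dq": joint speeds; "joint_torque": joint torques, N m; "ee_pos": TCP position; "tcp_rot": TCP orientation; "force": force on the tool from outside, world axes, zero at the start; "wrist_torque": the same for the moment, N m; "gripper_width": opening from 0.0 (shut) to 1.0 (fully open).
Only numpy, scipy, OpenCV 4.12 (cv2) and the standard library are available. Lean on these libraries where they do the work, as an engineer would, in place of code of your own. Each camera call takes 0.05 s, during which the arm holds its last target. There are 200 camera calls.

TASK

A stray T-shaped print has jammed the feed chute for caster balls: the ends of its crossbar are caught in the pockets at both sides. Work it out without straining the chute, feeling which way it will slide so that its other end can be tilted up and out, and leave it in the cardboard tray, so that all three balls roll down and queue at the end stop. Leave the other things on the bench where they are.

Things in the scene. Friction and masses are not known exactly. Their poses are not given: they have to be found in the camera images.
- chute: Fixed grey feed chute, aluminium floor. Origin: on the bench under the jam; x points up the chute, y across, z up. The floor slopes down to -x at 18 degrees, 60 mm above the bench at x = 0, up to x = 110 mm. Channel 84 mm wide inside (|y| under 42 mm); side walls 4 mm thick, 32 mm above the floor. At x = 0 each wall has a closed pocket jutting out to |y| = 90 mm, open only to the channel.
- pocket_left (a point): Mouth of the pocket at the chute's +y side: middle of its level sill's edge at the channel (y = 42 mm), 68 mm above the bench. Inside, the pocket is 16 mm wide (chute x) and 34 mm high; its roof is 3 mm thick. A stop hidden in each pocket ends it at |y| = 55 mm on one side and 69 mm on the other; which is which changes and cannot be seen, only felt.
- pocket_right (a point): The same at the -y side (y = -42 mm). The T-piece can slide about 3 mm towards the shallow pocket, about 17 mm into the deep one; 10 mm bring its other end out into the channel. With the deep end left on its sill, the free end then tilts up about 28 degrees, over the roof at its side, and the piece can be drawn out along its crossbar.
- end_stop (a point): Middle of the end stop's upper edge at the bottom of the chute, on the face that the balls meet (chute x = -85 mm), 64 mm above the bench.
- t_piece: Jammed cream print, an upside-down T, 40 to 80 g. Crossbar 104 mm long (its y, along the chute's y), 12 thick (x), 12 high; a tab 26 wide (y), 12 thick (x) rises from its middle to 64 mm above the underside. Origin: centre of the underside; z up the tab. Starts upright on both sills. Grip the tab's x faces: the balls up the chute top out 23, 30, 38 mm above the underside (18, 41, 64 mm away).
- ball1: Steel caster ball, 24 mm in diameter, 56 g, first in the queue, resting against the jammed crossbar between two 5 mm high rails along the middle of the floor. Origin: its centre. It rolls down freely; at the end stop its centre is at chute x = about -73 mm.
- ball2: Same ball, second in the queue, just up the chute of ball1. At the end about x = -50 mm in the chute's frame.
- ball3: Same ball, third and last in the queue. At the end about x = -27 mm in the chute's frame.
- tray: Fixed open cardboard tray for rejects, 180 x 180 mm outside, walls 4 mm thick and 35 mm high, floor 4 mm. Origin: centre of its underside, on the bench.
- glue: Bystander: green glue bottle, 32 mm in diameter, 100 mm high, standing. Origin: centre of its base.
- wheel: Bystander: cream printed wheel lying flat, 60 mm in diameter, 22 mm high. Origin: centre of its underside.
- driver: Bystander: screwdriver lying on the bench, handle towards its -x. Origin: middle of its length, underside.

How it is judged (in metres and radians):
On the way:
1. the T-piece is out of the chute, its foot above the side walls (z of t_piece in the frame of chute above 0.12 m), for 0.1 s.
At the end, for the whole second after the job is handed in: T-piece at rest in the tray (origin within 86 mm of its centre along each tray axis, under 40 mm above its underside); balls at rest in the chute at the stop: chute x from -86 to -60, -42, -24 mm (1st, 2nd, 3rd), |y| under 30 mm, 30 to 75 mm high, axes within 0.3 rad of the chute's y (x of t_piece in the frame of tray between -0.086 and 0.086 m and y of t_piece in the frame of tray between -0.086 and 0.086 m and z of t_piece in the frame of tray below 0.04 m and linear speed of each of t_piece, ball1, ball2, ball3 below 0.03 m/s and x of ball1 in the frame of chute between -0.086 and -0.065 m and y of ball1 in the frame of chute between -0.02 and 0.02 m and z of ball1 in the frame of chute between 0.03 and 0.08 m and x of ball2 in the frame of chute between -0.086 and -0.042 m and y of ball2 in the frame of chute between -0.02 and 0.02 m and z of ball2 in the frame of chute between 0.03 and 0.08 m and x of ball3 in the frame of chute between -0.086 and -0.019 m and y of ball3 in the frame of chute between -0.02 and 0.02 m and z of ball3 in the frame of chute between 0.03 and 0.08 m); the robot touches nothing.
It fails at once if the T-piece is forced against the chute with more than 40 N (contact force between t_piece and chute above 40 N).
It fails at once if the glue is pushed aside or knocked over (distance of glue from where it was at the start of the episode above 0.03 m or angle between glue's own z axis and vertical above 0.5 rad).
It fails at once if the wheel is pushed aside or knocked over (distance of wheel from where it was at the start of the episode above 0.03 m).
It fails at once if the driver is pushed aside or knocked over (distance of driver from where it was at the start of the episode above 0.03 m).
It also fails if it takes over 51 s, if anything falls off the work surface, if the arm or the gripper's body presses on something with over 40 N, if the wrist force passes 120 N, or if a joint passes its speed limit or range.

## Working session

There is one attempt and no reset: what is moved stays moved. The work goes in short steps, Python scripts to look and compute and a tool call to move; the robot and the scene stay as the last step left them, time stands still between calls to the robot, and variables do not carry over. Pictures are saved under pics/ and viewed, about 8 in all and at most 12, crops included, and the job is handed in when it is done.

Besides the shell and the picture viewer there is one more tool, called by a JSON object that holds its "fn" and its "kwargs", one argument or row to a line. servo_tool: Moves the arm, as the interface text tells. Its arguments: {"type":"object","properties":{"deltas":{"type":"array","items":{"type":"array","items":{"type":"number"}}},"squeeze":{"type":"number"}},"required":["deltas"]}

```bash
mkdir -p pics; cat > h.py <<'E'
import numpy as np, cv2
from workcell import ctrl
np.set_printoptions(precision=4,suppress=True)
def RT(p): return cv2.Rodrigues(np.array(p["rvec"],float))[0],np.array(p["tvec"],float).ravel()
def ray(p,uv):
    R,t=RT(p);d=np.array([(uv[0]-p["cx"])/p["fx"],(uv[1]-p["cy"])/p["fy"],1.]);return -R.T@t,R.T@d
def atz(p,uv,z):
    o,d=ray(p,uv);return o+d*(z-o[2])/d[2]
def depth(p,uv):
    u,v=int(uv[0]),int(uv[1]);w=p["range_z"][v-1:v+2,u-1:u+2];w=w[w>0]
    o,d=ray(p,uv);return o+d*np.median(w) if len(w) else None
def cloud(p):
    v,u=np.mgrid[0:384,0:512];z=p["range_z"];R,t=RT(p)
    c=np.stack([(u-p["cx"])/p["fx"]*z,(v-p["cy"])/p["fy"]*z,z],-1);return (c-t)@R,z>0
def px(xy): return np.array(xy)*[512,384]
E
cat > a.py <<'E'
from h import *
ims=[]
for n in ["scene","top"]:
    p=ctrl.camera(n);ims.append(p["frame"])
    np.savez(n+".npz",**{k:p[k] for k in["frame","range_z","fx","fy","cx","cy","rvec","tvec"]})
    print(n,"cam at",ray(p,(256,192)))
    for k in ["pocket_left","pocket_right","end_stop","t_piece","ball1","tray","glue","wheel","driver"]:
        for d in ctrl.place_of(p,k)[:3 if k=="ball1" else 1]:
            uv=px(d["xy"]);z={"pocket_left":.068,"pocket_right":.068,"end_stop":.064,"t_piece":.068,"ball1":.09}.get(k,0)
            print(k,round(d["confidence"],2),uv,"atz",atz(p,uv,z),"depth",depth(p,uv))
cv2.imwrite("pics/scene.png",ims[0]);cv2.imwrite("pics/top.png",ims[1])
s=ctrl.read_state();print(s["t"],s["ee_pos"],s["tcp_rot"],s["force"])
E
python3 a.py
```

```text
scene cam at (array([0.8019, 0.5058, 0.8381]), array([-0.27  , -0.4611, -0.8455]))
pocket_right 0.87 [290.6112 197.2992] atz [0.4969 0.1337 0.068 ] depth [0.5006 0.1383 0.0774]
end_stop 0.87 [334.4896 206.4   ] atz [0.4246 0.1969 0.064 ] depth [0.4231 0.1957 0.0609]
t_piece 0.77 [296.192 210.816] atz [0.5043 0.1681 0.068 ] depth [0.5157 0.181  0.0974]
ball1 0.64 [278.2208 212.6976] atz [0.5476 0.1637 0.09  ] depth [0.5489 0.1654 0.0938]
ball1 0.61 [269.9776 213.312 ] atz [0.5632 0.1567 0.09  ] depth [0.5666 0.1618 0.1009]
ball1 0.59 [288.1024 210.0096] atz [0.5264 0.1681 0.09  ] depth [0.5258 0.1672 0.0882]
tray 0.87 [194.2016 115.392 ] atz [ 0.561  -0.2437  0.    ] depth [ 0.562  -0.2404  0.0037]
glue 0.84 [167.0144 183.0144] atz [ 0.709  -0.0764  0.    ] depth [ 0.7138 -0.0463  0.0433]
wheel 0.82 [279.3984 119.3088] atz [ 0.3669 -0.1221  0.    ] depth [ 0.3706 -0.1168  0.0072]
driver 0.67 [293.12   210.5856] atz [0.4839 0.1343 0.    ] depth [0.5156 0.1713 0.0835]
top cam at (array([0.4682, 0.0652, 1.1024]), array([ 0.0945, -0.0135, -0.9955]))
pocket_left 0.63 [197.6832 208.2816] at
[... 393 characters left out ...]
.5218 0.1644 0.0908]
ball1 0.54 [219.4944 189.0816] atz [0.5734 0.149  0.09  ] depth [0.5721 0.148  0.1025]
ball1 0.51 [217.7024 199.9104] atz [0.5444 0.154  0.09  ] depth [0.544  0.1535 0.0955]
tray 0.72 [357.4784 195.9936] atz [ 0.5576 -0.2459  0.    ] depth [ 0.5572 -0.2445  0.0051]
glue 0.61 [299.4176 142.6944] atz [ 0.7174 -0.0797  0.    ] depth [ 0.7027 -0.0712  0.065 ]
wheel 0.85 [314.6752 257.8944] atz [ 0.3804 -0.1161  0.    ] depth [ 0.3804 -0.1162 -0.0006]
driver 0.74 [146.2784 213.696 ] atz [0.5138 0.3683 0.    ] depth [ 0.5138  0.3688 -0.0018]
1.0 [ 0.1862 -0.544   0.3039] [[ 0.9461  0.3239 -0.    ]
 [ 0.3239 -0.9461 -0.    ]
 [-0.      0.     -1.    ]] [-0.1299 -0.5663  0.3573]
```

```bash
python3 - <<'E'
import cv2,numpy as np
a=cv2.imread("pics/scene.png")[80:280,130:400];b=cv2.imread("pics/top.png")[100:300,120:390]
cv2.imwrite("pics/v1.png",np.hstack([cv2.resize(a,(400,296)),cv2.resize(b,(400,296))]))
E
python3 - <<'E'
import sys;sys.path.insert(0,'.')
import numpy as np
from h import *
for n in ["scene","top"]:
    p=dict(np.load(f"{n}.npz"));c,m=cloud(p)
    o=np.array([.5105,.171]);ex=np.array([.9458,-.3249]);ey=np.array([.3249,.9458])
    q=(c[...,:2]-o);x=q@ex;y=q@ey;z=c[...,2]
    for nm,s in [("tabtop",m&(abs(x)<.03)&(abs(y)<.03)&(z>.125)&(z<.16)),("pocketroof",m&(abs(x)<.03)&(abs(y)>.055)&(abs(y)<.1)&(z>.09)&(z<.115))]:
        print(n,nm,s.sum(),*[ (v[s].min(),v[s].mean(),v[s].max()) for v in(x,y,z)] if s.any() else "")
E
```

```text
scene tabtop 81 (np.float64(-0.009730828567747585), np.float64(-0.003207862787252099), np.float64(0.002582314529796223)) (np.float64(-0.014037290173248302), np.float64(0.0007377392468965342), np.float64(0.012790437097842135)) (np.float64(0.12531687256705948), np.float64(0.13082568348572204), np.float64(0.13385980173241419))
scene pocketroof 493 (np.float64(-0.02050653651952645), np.float64(-0.0025842755755453944), np.float64(0.014283127653844385)) (np.float64(-0.0924111407035907), np.float64(0.013081748667563852), np.float64(0.09038091759962694)) (np.float64(0.09013045775280613), np.float64(0.10311629941574352), np.float64(0.10772826339837845))
top tabtop 51 (np.float64(-0.008445979063103421), np.float64(-0.002054803561271508), np.float64(0.0044105117288919474)) (np.float64(-0.013833141805132341), np.float64(-0.001079927258902929), np.float64(0.012362103870478416)) (np.float64(0.12661642116959124), np.float64(0.13124580350717643), np.float64(0.1346745109099414))
top pocketroof 286 (np.float64(-0.018279781445405888), np.float64(-0.0012326140634486553), np.float64(0.016005160807789104)) (np.float64(-0.09123434213725565), np.float64(-0.002579472852744514), np.float64(0.08935953297853567)) (np.float64(0.09300654458037284), np.float64(0.10442918288749731), np.float64(0.11024778236937577))
```

View pics/v1.png

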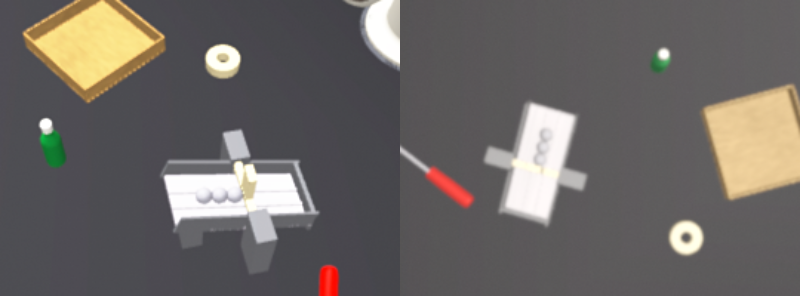

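{"fn": "servo_tool", "kwargs": {
  "deltas": [
    [17.89,-19.1,1.8,0,0,-10.43,34],
    [17.89,-19.1,1.8,0,0,-10.43,34],
    [17.89,-19.1,1.8,0,0,-10.43,34],
    [17.89,-19.1,1.8,0,0,-10.43,34],
    [17.89,-19.1,1.8,0,0,-10.43,34],
    [17.89,-19.1,1.8,0,0,-10.43,34],
    [17.89,-19.1,1.8,0,0,-10.43,34],
    [17.89,-19.1,1.8,0,0,-10.43,34],
    [17.89,-19.1,1.8,0,0,-10.43,34],
    [17.89,-19.1,1.8,0,0,-10.43,34],
    [17.89,-19.1,1.8,0,0,-10.43,34],
    [17.89,-19.1,1.8,0,0,-10.43,34],
    [17.89,-19.1,1.8,0,0,-10.43,34],
    [17.89,-19.1,1.8,0,0,-10.43,34],
    [17.89,-19.1,1.8,0,0,-10.43,34],
    [17.89,-19.1,1.8,0,0,-10.43,34],
    [17.89,-19.1,1.8,0,0,-10.43,34],
    [17.89,-19.1,1.8,0,0,-10.43,34],
    [17.89,-19.1,1.8,0,0,-10.43,34],
    [17.89,-19.1,1.8,0,0,-10.43,34]
  ]
}}

```text
t: 3.0
ee_pos: [0.5083, 0.1709, 0.2501]
tcp_rot: [[0.326, 0.945, 0.0], [0.945, -0.326, -0.0], [-0.0, 0.0, -1.0]]
force: [-0.3, -0.9, -0.2]
gripper_width: 0.393
```

```bash
python3 - <<'E'
from h import *
p=ctrl.camera("wrist");cv2.imwrite("pics/w1.png",p["frame"])
s=ctrl.read_state();o=np.array([.5105,.171]);ex=np.array([.9458,-.3249]);ey=np.array([.3249,.9458])
print(s["t"],"tcp chute",(s["ee_pos"][:2]-o)@np.stack([ex,ey],1),s["force"],s["wrist_torque"],s["joint_pos"])
c,m=cloud(p);q=c[...,:2]-o;x=q@ex;y=q@ey;z=c[...,2]
for nm,S in [("tabtop",m&(abs(x)<.02)&(abs(y)<.03)&(z>.127)&(z<.137)),("bar",m&(abs(x)<.014)&(abs(y)<.042)&(abs(y)>.016)&(z>.076)&(z<.084)),("roofs",m&(abs(x)<.04)&(abs(y)>.05)&(abs(y)<.1)&(z>.1)&(z<.11))]:
    if S.any(): print(nm,S.sum(),[np.percentile(v[S],[2,50,98]) for v in(x,y,z)]);print(cv2.minAreaRect(np.stack([x[S],y[S]],1).astype(np.float32)*1000))
E
```

```text
3.05 tcp chute [-0.002  -0.0008] [0.5002 0.0227 0.0488] [0.0064 0.041  0.0114] [  5.6676   6.0548 101.0882  -0.0082  72.8363  24.72  ]
tabtop 763 [array([-0.0103, -0.0046,  0.0011]), array([-0.0126,  0.0009,  0.0123]), array([0.1283, 0.1321, 0.1334])]
((-4.649084568023682, -0.39909839630126953), (12.002372741699219, 26.56913185119629), 2.2880051136016846)
bar 477 [array([-0.0109, -0.0048,  0.0058]), array([-0.0418,  0.0248,  0.0355]), array([0.0784, 0.0801, 0.0817])]
((1.1438102722167969, -3.0076141357421875), (22.195035934448242, 78.91890716552734), 2.4144277572631836)
roofs 4431 [array([-0.02  , -0.0046,  0.0113]), array([-0.0884,  0.0588,  0.0877]), array([0.1038, 0.1052, 0.1064])]
((-3.9718732833862305, -1.1411666870117188), (28.075130462646484, 180.5486602783203), 2.3293027877807617)
```

View pics/w1.png

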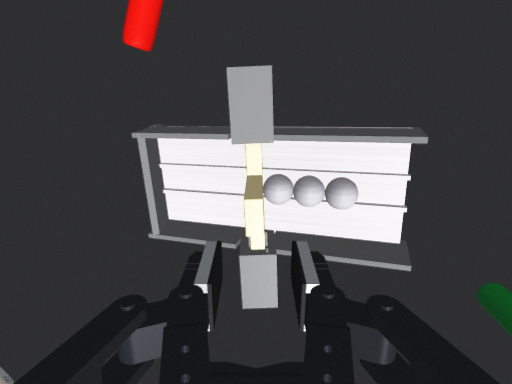

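```bash
python3 - <<'E'
from h import *
o=np.array([.5105,.171]);ex=np.array([.9458,-.3249]);ey=np.array([.3249,.9458])
for n in ["scene","top"]:
    p=dict(np.load(n+".npz"));c,m=cloud(p);q=c[...,:2]-o;x=q@ex;y=q@ey;z=c[...,2]
    S=m&(abs(x)<.04)&(abs(y)>.05)&(abs(y)<.1)&(z>.1)&(z<.109)
    print(n,S.sum(),cv2.minAreaRect(np.stack([x[S],y[S]],1).astype(np.float32)*1000),[ (x[S&g].mean(),y[S&g].mean()) for g in (y>0,y<0)])
E
```

```text
scene 487 ((-3.427924156188965, -1.08428955078125), (28.61835289001465, 182.15548706054688), 2.099858045578003) [(np.float64(-0.005685364298781863), np.float64(0.07033633161130602)), (np.float64(-0.00045682571919507123), np.float64(-0.0704330176544273))]
top 321 ((-1.305586814880371, -0.7083587646484375), (27.77305030822754, 180.06422424316406), 2.279609441757202) [(np.float64(-0.004207779972074045), np.float64(0.06984572544604377)), (np.float64(0.0014872021006131692), np.float64(-0.07068717699349258))]
```

{"fn": "servo_tool", "kwargs": {
  "deltas": [
    [0.01,-0.063,0.8,0,0,-0.466,34],
    [0.01,-0.063,1.6,0,0,-0.466,34],
    [0.01,-0.063,2.1,0,0,-0.466,34],
    [0.01,-0.063,2.4,0,0,-0.466,34],
    [0.01,-0.063,2.6,0,0,-0.466,34],
    [0.01,-0.063,2.6,0,0,-0.466,34],
    [0.01,-0.063,2.6,0,0,-0.466,34]
  ],
  "squeeze": 20
}}

```text
t: 3.75
ee_pos: [0.5072, 0.1727, 0.1727]
tcp_rot: [[0.286, 0.958, 0.001], [0.958, -0.286, 0.0], [0.001, 0.001, -1.0]]
force: [0.7, 0.0, 1.0]
gripper_width: 0.397
```

{"fn": "servo_tool", "kwargs": {
  "deltas": [
    [0,0,0,0,0,0,20],
    [0,0,0,0,0,0,16],
    [0,0,0,0,0,0,14],
    [0,0,0,0,0,0,12],
    [0,0,0,0,0,0,8],
    [0,0,0,0,0,0,8],
    [0,0,0,0,0,0,8],
    [0,0,0,0,0,0,8]
  ],
  "squeeze": 20
}}

```text
t: 4.55
ee_pos: [0.507, 0.1729, 0.1722]
tcp_rot: [[0.286, 0.958, 0.001], [0.958, -0.286, 0.0], [0.0, 0.001, -1.0]]
force: [-0.4, 0.2, 3.3]
gripper_width: 0.133
```

{"fn": "servo_tool", "kwargs": {
  "deltas": [
    [0.03,0,-0.015,0,0,0,8],
    [0.06,0,-0.015,0,0,0,8],
    [0.09,0,-0.015,0,0,0,8],
    [0.12,0,-0.015,0,0,0,8],
    [0.14,0,-0.015,0,0,0,8],
    [0.14,0,-0.015,0,0,0,8]
  ],
  "squeeze": 25
}}

```text
t: 5.15
ee_pos: [0.5078, 0.1769, 0.1722]
tcp_rot: [[0.286, 0.958, -0.0], [0.958, -0.286, -0.0], [-0.0, -0.0, -1.0]]
force: [-1.3, -2.3, 2.1]
gripper_width: 0.133
```

{"fn": "servo_tool", "kwargs": {
  "deltas": [
    [0.03,0,0,0,0,0,8],
    [0.06,0,0,0,0,0,8],
    [0.08,0,0,0,0,0,8],
    [0.08,0,0,0,0,0,8]
  ]
}}

```text
t: 5.55
ee_pos: [0.5085, 0.1793, 0.1723]
tcp_rot: [[0.286, 0.958, -0.0], [0.958, -0.286, 0.0], [0.0, -0.0, -1.0]]
force: [-1.3, -1.9, 1.8]
gripper_width: 0.14
```

{"fn": "servo_tool", "kwargs": {
  "deltas": [
    [0.05,0,0,0,0,0,8],
    [0.1,0,0,0,0,0,8],
    [0.15,0,0,0,0,0,8],
    [0.19,0,0,0,0,0,8],
    [0.22,0,0,0,0,0,8],
    [0.22,0,0,0,0,0,8]
  ]
}}

```text
t: 6.15
ee_pos: [0.5105, 0.1857, 0.1723]
tcp_rot: [[0.286, 0.958, 0.0], [0.958, -0.286, 0.0], [0.0, -0.0, -1.0]]
force: [-0.9, -0.2, 0.8]
gripper_width: 0.139
```

```bash
cat > t.py <<'E'
from h import *
import sys
o=np.array([.5072,.171]);a=np.radians(-16.7);ex=np.array([np.cos(a),np.sin(a)]);ey=np.array([-ex[1],ex[0]])
p=ctrl.camera("wrist");cv2.imwrite("pics/"+sys.argv[1]+".png",p["frame"])
s=ctrl.read_state();print(s["t"],s["ee_pos"],"tcp chute",(s["ee_pos"][:2]-o)@np.stack([ex,ey],1),s["force"],s["wrist_torque"])
c,m=cloud(p);q=c[...,:2]-o;x=q@ex;y=q@ey;z=c[...,2]
f=p["frame"].astype(int);cream=(f[...,2]-f[...,0]>25)&(f[...,1]>f[...,0]+10)
S=m&cream&(abs(x)<.02)&(abs(y)<.07)&(z>.065)&(z<.16)
for k in range(-60,65,5):
    g=S&(abs(y*1000-k)<2.5)
    if g.sum()>5: print(k,g.sum(),"z",np.percentile(z[g],[5,50,95]),"x",np.percentile(x[g],[5,95]))
E
python3 t.py w2
```

```text
6.2 [0.5105 0.1857 0.1723] tcp chute [-0.0011  0.015 ] [-1.2432 -0.918   2.0729] [-0.022   0.1941 -0.0751]
-55 23 z [0.0691 0.0695 0.0707] x [-0.0081  0.0055]
0 12 z [0.1315 0.1321 0.1327] x [-0.0077  0.0036]
5 57 z [0.1315 0.1321 0.1353] x [-0.0079  0.0035]
10 53 z [0.1313 0.1325 0.1346] x [-0.0079  0.0034]
15 47 z [0.1314 0.1322 0.1331] x [-0.0079  0.0038]
20 43 z [0.1308 0.1317 0.1327] x [-0.0079  0.0037]
25 1485 z [0.0831 0.1133 0.1317] x [-0.0074  0.0031]
30 112 z [0.0791 0.0803 0.1099] x [-0.0078  0.0035]
```

View pics/w2.png

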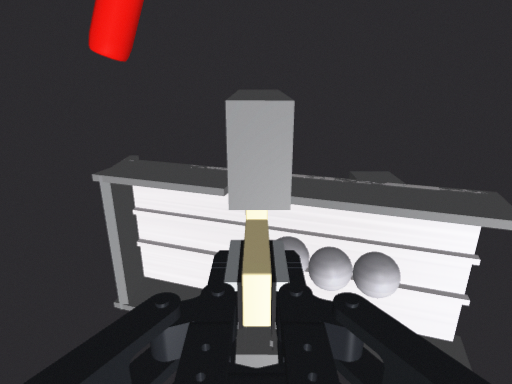

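{"fn": "servo_tool", "kwargs": {
  "deltas": [
    [0.147,0,-0.097,0,-0.5,0,8],
    [0.293,0,-0.185,0,-1.0,0,8],
    [0.435,0,-0.253,0,-1.5,0,8],
    [0.58,0,-0.31,0,-2.0,0,8],
    [0.727,0,-0.353,0,-2.5,0,8],
    [0.727,0,-0.353,0,-2.5,0,8]
  ],
  "squeeze": 35
}}

```text
t: 6.8
ee_pos: [0.5168, 0.2076, 0.1826]
tcp_rot: [[0.278, 0.959, -0.062], [0.936, -0.285, -0.207], [-0.216, -0.0, -0.976]]
force: [-0.7, 0.9, -0.4]
gripper_width: 0.137
```

{"fn": "servo_tool", "kwargs": {
  "deltas": [
    [0.136,0,-0.066,0,-0.5,0,8],
    [0.276,0,-0.126,0,-1.0,0,8],
    [0.418,0,-0.18,0,-1.5,0,8],
    [0.564,0,-0.227,0,-2.0,0,8],
    [0.712,0,-0.267,0,-2.5,0,8],
    [0.876,0,-0.3,0,-3.1,0,8],
    [0.876,0,-0.3,0,-3.1,0,8]
  ]
}}

```text
t: 7.5
ee_pos: [0.5245, 0.2335, 0.185]
tcp_rot: [[0.251, 0.959, -0.135], [0.847, -0.285, -0.449], [-0.469, -0.001, -0.883]]
force: [0.5, 0.1, -1.6]
gripper_width: 0.135
```

```bash
cat > v.py <<'E'
from h import *
import sys
p=ctrl.camera("scene");q=ctrl.camera("wrist");s=ctrl.read_state();print(s["t"],s["ee_pos"],s["force"],s["joint_pos"])
a=cv2.resize(p["frame"][100:292,170:426],(400,300));b=cv2.resize(q["frame"],(400,300))
cv2.imwrite("pics/"+sys.argv[1]+".png",np.hstack([a,b]))
E
python3 v.py v3
```

```text
7.6 [0.5245 0.2327 0.1856] [-0.6891 -0.1716 -0.9097] [ 20.6071  27.8618  85.2569 -21.9485  85.0587  42.659 ]
```

View pics/v3.png

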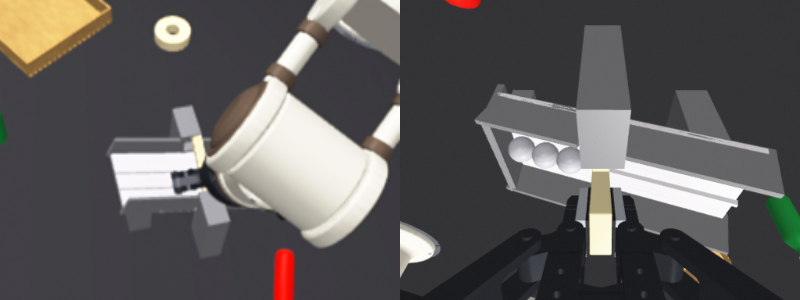

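{"fn": "servo_tool", "kwargs": {
  "deltas": [
    [-0.2,0,0,0,0,0,8],
    [-0.4,0,0,0,0,0,8],
    [-0.6,0,0,0,0,0,8],
    [-0.8,0,0,0,0,0,8],
    [-1.0,0,0,0,0,0,8],
    [-1.27,0,0,0,0,0,8],
    [-1.27,0,0,0,0,0,8]
  ]
}}

```text
t: 8.3
ee_pos: [0.5151, 0.1998, 0.2047]
tcp_rot: [[0.254, 0.958, -0.134], [0.846, -0.287, -0.45], [-0.469, 0.001, -0.883]]
force: [-0.5, -0.1, -0.6]
gripper_width: 0.135
```

{"fn": "servo_tool", "kwargs": {
  "deltas": [
    [-0.4,0,-0.735,0,0,0,8],
    [-0.8,0,-1.47,0,0,0,8],
    [-1.2,0,-2.2,0,0,0,8],
    [-1.6,0,-2.94,0,2,0,8],
    [-1.6,0,-2.94,0,4,0,8],
    [-1.6,0,-2.94,0,5.6,0,8],
    [-1.6,0,-2.94,0,5.6,0,8]
  ]
}}

```text
t: 9.0
ee_pos: [0.5148, 0.1987, 0.3055]
tcp_rot: [[0.288, 0.958, 0.003], [0.958, -0.288, 0.004], [0.005, 0.002, -1.0]]
force: [0.4, -0.3, -0.5]
gripper_width: 0.134
```

```bash
python3 v.py v4; python3 - <<'E'
from h import *
p=dict(np.load("top.npz"));c,m=cloud(p)
S=m&(abs(c[...,0]-.56)<.15)&(abs(c[...,1]+.245)<.15)&(c[...,2]>.02)&(c[...,2]<.045)
print("tray",cv2.minAreaRect(c[S][:,:2].astype(np.float32)*1000)); print(ctrl.read_state()["tcp_rot"])
E
```

```text
9.1 [0.5146 0.1987 0.3047] [-0.584  -0.5623 -1.6292] [ 8.5587  5.5645 95.2657 -0.0007 79.1404 25.2803]
tray ((557.7613525390625, -253.82464599609375), (180.20852661132812, 181.4601287841797), 13.937710762023926)
[[ 0.2877  0.9577  0.0005]
 [ 0.9577 -0.2877  0.0001]
 [ 0.0002  0.0005 -1.    ]]
```

View pics/v4.png

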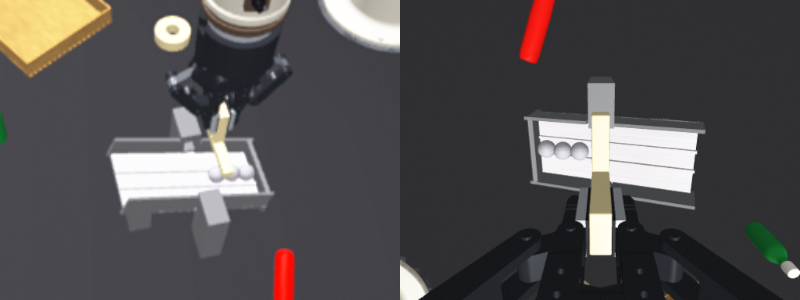

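{"fn": "servo_tool", "kwargs": {
  "deltas": [
    [-1.4,0.57,0,0,0,0,8],
    [-2.8,1.14,0,0,0,0,8],
    [-4.2,1.71,0,0,0,0,8],
    [-5.6,2.28,0,0,0,0,8],
    [-7.0,2.86,0,0,0,0,8],
    [-8.4,3.43,0,0,0,0,8],
    [-9.8,4.0,0,0,0,0,8],
    [-11.2,4.57,0,0,0,0,8],
    [-12.6,5.15,0,0,0,0,8],
    [-13.84,5.67,0,0,0,0,8],
    [-13.84,5.67,1.0,0,0,0,8],
    [-13.84,5.67,2.0,0,0,0,8],
    [-13.84,5.67,3.0,0,0,0,8],
    [-13.84,5.67,4.0,0,0,0,8],
    [-13.84,5.67,4.0,0,0,0,8]
  ]
}}

```text
t: 10.6
ee_pos: [0.5566, -0.2446, 0.1787]
tcp_rot: [[0.285, 0.958, -0.01], [0.958, -0.285, 0.006], [0.003, -0.011, -1.0]]
force: [-0.6, 1.1, -1.3]
gripper_width: 0.135
```

```bash
python3 v.py v5; python3 - <<'E'
from h import *
p=ctrl.camera("top");cv2.imwrite("pics/top5.png",p["frame"])
for k in["t_piece","tray"]:
    for d in ctrl.place_of(p,k)[:1]: print(k,d["confidence"],atz(p,px(d["xy"]),0.08 if k=="t_piece" else 0))
v=cv2.imread("pics/v5.png");v[:,:400]=cv2.resize(p["frame"][100:292,250:506],(400,300));cv2.imwrite("pics/v5.png",v)
E
```

```text
10.7 [ 0.5591 -0.2465  0.1843] [ 0.4656 -0.8621  0.3612] [-35.0919  20.88    91.4438  -0.0351  67.7555 -18.5037]
t_piece 0.5 [ 0.5513 -0.247   0.08  ]
tray 0.8 [ 0.5625 -0.25    0.    ]
```

View pics/v5.png

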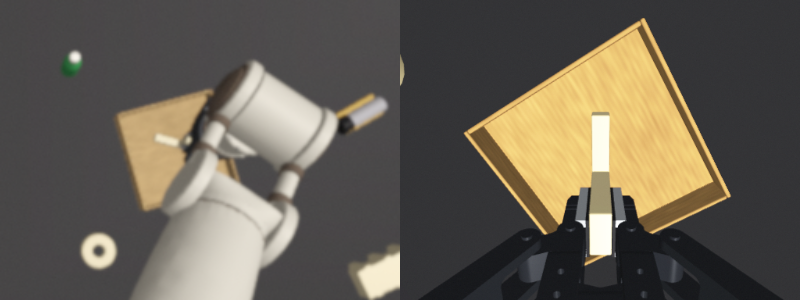

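{"fn": "servo_tool", "kwargs": {
  "deltas": [
    [0,0,0.6,0,0,0,8],
    [0,0,1.2,0,0,0,8],
    [0,0,1.7,0,0,0,8],
    [0,0,2.1,0,0,0,8],
    [0,0,2.3,0,0,0,8],
    [0,0,2.4,0,0,0,8],
    [0,0,2.45,0,0,0,8],
    [0,0,2.45,0,0,0,8]
  ]
}}

```text
t: 11.65
ee_pos: [0.5592, -0.247, 0.1113]
tcp_rot: [[0.286, 0.958, 0.001], [0.958, -0.286, -0.0], [-0.0, 0.001, -1.0]]
force: [0.4, 0.1, -0.8]
gripper_width: 0.131
```

{"fn": "servo_tool", "kwargs": {
  "deltas": [
    [0,0,0.05,0,0,0,8],
    [0,0,0.08,0,0,0,8],
    [0,0,0.08,0,0,0,8],
    [0,0,0.08,0,0,0,16],
    [0,0,0.08,0,0,0,24],
    [0,0,0.08,0,0,0,36],
    [0,0,0.08,0,0,0,40],
    [0,0,0.08,0,0,0,40]
  ]
}}

```text
t: 12.45
ee_pos: [0.5589, -0.2468, 0.1085]
tcp_rot: [[0.286, 0.958, 0.0], [0.958, -0.286, -0.0], [-0.0, 0.0, -1.0]]
force: [-1.2, -0.5, -0.5]
gripper_width: 0.468
```

{"fn": "servo_tool", "kwargs": {
  "deltas": [
    [0,0,-0.4,0,0,0,40],
    [0,0,-1,0,0,0,40],
    [0,0,-2,0,0,0,40],
    [0,0,-3,0,0,0,40],
    [0,0,-4.5,0,0,0,40],
    [0,0,-6,0,0,0,40],
    [-4,0,-6,0,0,0,40],
    [-4,0,-6,0,0,0,40],
    [-4,0,-6,0,0,0,40],
    [-4,0,-6,0,0,0,40]
  ]
}}

```text
t: 13.45
ee_pos: [0.5234, -0.3644, 0.289]
tcp_rot: [[0.29, 0.957, 0.0], [0.957, -0.29, -0.001], [-0.001, 0.0, -1.0]]
force: [0.3, 0.8, -0.7]
gripper_width: 0.466
```

```bash
python3 - <<'E'
from h import *
o=np.array([.5072,.171]);a=np.radians(-16.7);ex=np.array([np.cos(a),np.sin(a)]);ey=np.array([-ex[1],ex[0]])
ims=[]
for n,(r,c0) in {"scene":(60,150),"top":(110,150)}.items():
    p=ctrl.camera(n);ims.append(cv2.resize(p["frame"][r:r+192,c0:c0+256],(400,300)))
    for k,z in[("t_piece",.005),("ball1",.05),("glue",0),("wheel",0),("driver",0)]:
        for d in ctrl.place_of(p,k)[:3 if k=="ball1" else 1]:
            w=atz(p,px(d["xy"]),z);print(n,k,round(d["confidence"],2),w[:2],"chute",(w[:2]-o)@np.stack([ex,ey],1) if k=="ball1" else "")
cv2.imwrite("pics/v6.png",np.hstack(ims));s=ctrl.read_state();print(s["t"],s["ee_pos"],s["force"])
E
```

```text
scene t_piece 0.68 [ 0.559  -0.2505] chute 
scene ball1 0.66 [0.4389 0.194 ] chute [-0.072   0.0024]
scene ball1 0.6 [0.4545 0.184 ] chute [-0.0543 -0.0027]
scene ball1 0.56 [0.4752 0.1744] chute [-0.0316 -0.006 ]
scene glue 0.55 [ 0.7094 -0.0705] chute 
scene wheel 0.58 [ 0.3756 -0.1153] chute 
scene driver 0.61 [0.5036 0.3947] chute 
top t_piece 0.69 [ 0.5614 -0.2535] chute 
top ball1 0.49 [0.4824 0.176 ] chute [-0.0252 -0.0023]
top ball1 0.43 [0.4423 0.1934] chute [-0.0686  0.0028]
top ball1 0.4 [0.4652 0.1816] chute [-0.0433 -0.002 ]
top glue 0.7 [ 0.708  -0.0668] chute 
top wheel 0.62 [ 0.3791 -0.1078] chute 
top driver 0.85 [0.5065 0.387 ] chute 
14.05 [ 0.5248 -0.3615  0.2884] [-0.4499 -0.8384  0.8154]
```

View pics/v6.png

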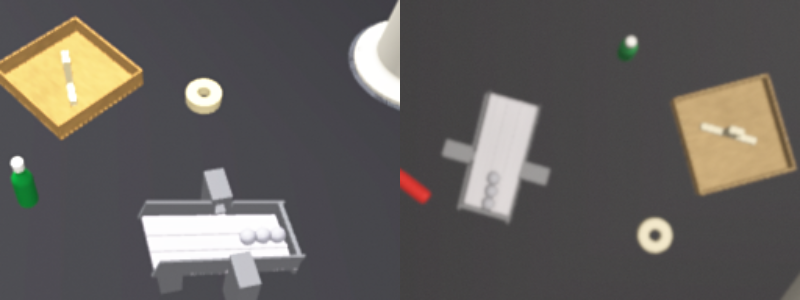

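```bash
python3 -c "
from h import *
print(ctrl.sign_off())"
```

```text
the job is handed in; nothing more can be done
None
```

The T-piece is out of the chute and standing in the tray, all three balls are queued at the end stop, and I handed the job in at about 14 s of the 51 s.

**How it went:**
- I gripped the tab and slid it gently both to free it and to feel for the deep pocket. It kept sliding towards +y with only a few newtons of resistance, so +y is the deep side.
- I slid it about 13 mm, tilted the free end up 28°, drew it out along its crossbar, lifted it and set it down in the tray. The wrist force readings after each move never exceeded about 4 N.

**Last checks, from the scene and top cameras:**
- **T-piece:** its origin is within about 10 mm of the tray's centre, and the arm is well clear of it.
- **Balls:** they sit at about x = -70, -49 and -28 mm in the chute, with |y| at or under 6 mm. These are close to the expected -73, -50 and -27 mm.
- **Bystanders:** the glue and wheel read within about 15 mm of their first readings.

**One disagreement:** the network's reading for the screwdriver moved about 20 mm between the first and last top pictures. Its handle end is at the same pixel in both, to within about 2 pixels, and the arm's path never approached it, so I put this down to detection noise.

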